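Index the gauge carriage over the setting master

ROBOT

A 6-joint arm with a two-finger parallel gripper is mounted at the origin on the work surface. World frame = base frame: x ahead of the robot, y to its left, z up, the work surface at z = 0. Lengths are in m, angles in rad, forces in N, time in s.
With the tool pointing down it reaches from about 0.35 to 0.775 m from the base axis. Payload 5.5 kg.
Tool frame: the origin (TCP) lies midway between the tips of the shut fingers; the grasp point (between the pads) lies 19 mm behind it; z points along the fingers, y is the direction in which the jaws open and shut (so a half turn about z gives the same grasp; the last joint's range is limited). The gripper opens to 85 mm and grips with 20 to 120 N. Pads are 22 mm wide; open, the fingers measure 114 mm over their backs; the gripper's body (76 mm by 85 mm) begins 54 mm behind the grasp point. The pads swing forward as they close: fully open they stand 13 mm farther back than shut.
Start: joints at [1.086, 0.313, 0.046, 1.304, 0, 1.431], TCP at [0.194, 0.541, 0.194] pointing down, gripper open.
Joint ranges: [-2.76, 2.76], [-0.86, 1.69], [-1.03, 1.26], [-2.2, 2.34], [-1.47, 1.5], [-3.14, 3.14]. Speed limits (rad/s): [2.57, 2.57, 3.14, 3.14, 3.14, 3.14].

INTERFACE

Orientations are given as a unit quaternion [w, x, y, z].
In Python, from workcell import env gives the robot as it stands.
- The arm moves only by the shell command python3 -m pendant 'ROWS' [FORCE]. ROWS is JSON, a list of rows, each a list of 3 entries, a list of its own where there are three numbers: the shift along the tool's x, y, z each as a share of 20 mm, from -1 to 1, then the turn about the tool's z as a share of 6 degrees, from -1 to 1, then the closure, from -1 (fully open) to 1 (shut). In form: [[[tx, ty, tz], turn, claw], ...]. A call has 1 to 12 rows; each row shifts and turns the commanded pose from where the row before left it, along the tool's axes as they then stand; what a row does not reach is not made up. A row lasts 1/8 s, in which the tool goes at most 62.5 mm and 10.7 degrees, less where a joint would pass 70% of its speed; a pose out of reach is approached as far as the arm can. A call with a number of a shift or a turn outside -1 to 1 is refused whole. A call with a gripper value outside its range is refused whole. The fingers move at their own pace and stop on an object; FORCE is the grip in N (left out, the last holds). Time passes only in rows, so rows that do not move let the fingers close. It gives the time, the measured TCP pose, the force and the opening at its end, in the units of the state.
- env.get_state(): the state, without advancing time (a new reading comes with each control period).
- env.read_camera(name): name is "scene" or "top"; returns a dict with "color" (480x640x3 uint8, blue, green, red), "mtx" (3x3 intrinsics, pixels), "view" (4x4, takes a point from world to camera coordinates). Camera axes: x right, y down, z forward; pixel columns grow to the right and rows downward; lengths in m; the calibration is good to about 2 mm. A picture is of the moment at which its call begins. There is no depth.
- env.hand_in(): hands the job in, once; it reports no verdict.
Trained networks look in the newest picture that a camera, given by its name, has taken for a name from the list of things; names that differ only in an ending like _2 or _b are one class to them, and where a whole thing is asked for, a point or a joint stands for the part that bears it (a point fixed in the world has none). Each returns a list of dicts, best first, with "p" (0 to 1); they miss things now and then, are a little off and sometimes report something else, mostly with a low value. They report only what shows in the picture. A call takes as long as a camera call.
- env.boxes_of(camera, thing): "location" ([column, row] in pixels, amid what is visible of it).
- env.cut_out(camera, thing): "region" (480x640 bool, what is visible of it) and "location" ([column, row] in pixels, amid what is visible of it).
The state is a dict: "clock": time; "joint_pos": joint angles; "qvel": joint speeds; "tau": joint torques, N m; "tcp_pos": TCP position; "orientation": TCP orientation; "wrist_force": force on the tool from outside, world axes, zero at the start; "ft_torque": the same for the moment, N m; "finger_gap": finger opening in m.
Only numpy, scipy, OpenCV 4.12 (cv2) and the standard library are available. Lean on these libraries where they do the work, as an engineer would, in place of code of your own. Each camera call takes 0.05 s, during which the arm holds its last target.

TASK

Before the next batch the displacement sensor must be zeroed: pull the carriage's index plunger, slide the carriage along its rail until the sensor stands over the setting master (the upright rectangular gauge block in one of the four nests), and let the plunger drop fully home in that station's hole. Find the hole by feel and never force the pin, neither sideways against the index strip nor down onto it; leave the things lying about where they are.

Things in the scene. Friction and masses are not known exactly. Their poses are not given: they have to be found in the camera images.
- fixture: Gauging fixture on a dark granite base 260 (x) x 320 (y) x 50 mm high, fixed. Origin: centre of its underside; x away from the robot, y left along the slide, z up. Along y run the index strip (at x -90 mm), the guide rail (x -45) and four round nests (x +55) at y -80, -40, +40, +80: one holds the setting master, three hold round flanged sleeves, in any order.
- carriage (a joint): Place of the carriage along the fixture's +y, m; 0 mid-rail, stops at +-0.095; starts within 0.004 of 0. Aluminium plate 85 x 56 mm, top 86 mm above the table; carries the plunger and, 58 mm beyond the knob's axis, an upright (top 130 mm above the table) with the sensor arm. About 4 N of guide friction; stays where left.
- plunger (a joint): Lift of the index plunger, m: 0 fully home; about 0.006 the pin's foot stands on the strip, not in a hole; 0.010 end of stroke. Must exceed 0.006 to leave a hole or slot. Its spring pushes down with 8 N at 0, 12 N at 0.006, 14 N at 0.010; slightly damped.
- knob (a point): Centre of the plunger's black round knob, 26 mm diameter, 20 high, axis upright; 112 mm above the table and 26 above the carriage plate when home; rises with the plunger, rides on the carriage, straight above the strip's axis. Free space all round but for the carriage's upright 58 mm away on the side far from the robot. Axes as the fixture's.
- sensor_spot (a point): Point under the sensor head where it measures, in the air 86 mm above the table (level with the master's top): 145 mm from the knob's axis along the fixture's +x, same y as the pin. Moves with the carriage. Axes as the fixture's.
- master_top (a point): Centre of the top face of the setting master: plain steel rectangular gauge block 28 (y) x 9 (x) mm, 22 tall, on a round nest of 34 mm diameter; 86 mm above the table. It stands in one of the four nests, so its y in the fixture is -80, -40, +40 or +80 mm. Axes as the fixture's.
- index_pin: The plunger's steel pin, 8 mm diameter with a flat foot. Origin: centre of the foot, 52 mm below the knob's centre. It drops 6 mm into a hole it is slid over slowly (to about 15 mm/s) and then stops the carriage dead. Riding on the strip it presses with the spring's 12 N (about 6 N push the carriage then); more than 25 N between pin and strip is forcing it.
- index_bar: Seat of the steel index strip (22 mm wide, top 66 mm above the table). Origin: seat's bottom centre at fixture x -90, y 0; not a hole. Strip: 9 mm holes at y -80, -40, +40, +80, one per nest, and mid-way a parking slot 34 long where the pin starts. Clamped by hand: all its holes lie together up to 8 mm off nominal along y, either way, differing each time; not measured.
- control_box: Bystander: loose control box with keys, joystick and stop button, 110 x 200 x 55 mm. Origin: centre of its underside.
- micrometer: Bystander: loose micrometer lying on the table, about 130 mm long and 45 wide. Origin: on the table under the spindle end of its barrel.
- spare_sleeve: Bystander: loose flanged sleeve, 30 mm diameter, 22 tall, standing at the right-hand edge of the granite. Origin: centre of its underside.

How it is judged:
On the way, in this order (a step that is already met when the one before it is completed fails the run):
1. the pin is pulled out of the parking slot (value of joint plunger above 0.005 m), for 0.1 s.
2. the sensor stands over the setting master (horizontal distance between sensor_spot and master_top below 0.012 m), for 0.1 s.
At the end, for the whole second after the job is handed in: The plunger is fully home (within 1.5 mm) in the hole of the setting master's station, the sensor stands over the master (within 12 mm of its centre), carriage and plunger are at rest (value of joint plunger below 0.0015 m and horizontal distance between sensor_spot and master_top below 0.012 m and velocity of joint carriage between -0.003 and 0.003 m/s and velocity of joint plunger between -0.003 and 0.003 m/s); the robot touches nothing.
It fails at once if the pin is forced: more than 25 N between the pin and the index strip (contact force between index_pin and index_bar above 25 N).
It fails at once if the control box is pushed more than 15 mm (distance of control_box from where it was at the start of the episode above 0.015 m).
It fails at once if the micrometer is pushed more than 15 mm (distance of micrometer from where it was at the start of the episode above 0.015 m).
It fails at once if the spare sleeve is pushed more than 15 mm (distance of spare_sleeve from where it was at the start of the episode above 0.015 m).
It also fails if it takes over 37 s, if anything falls off the work surface, if the arm or the gripper's body presses on something with over 40 N, if the wrist force passes 120 N, or if a joint passes its speed limit or range.

## Working session

There is one attempt and no reset: what is moved stays moved. The work goes in short steps, Python scripts to look and compute and a shell command to move; the robot and the scene stay as the last step left them, time stands still between calls to the robot, and variables do not carry over. Pictures are saved under pics/ and viewed, and the job is handed in when it is done.

```bash
ls; mkdir -p pics; cat > h.py <<'E'
from workcell import env
import numpy as np, cv2
def pix2z(cam,uv,z):
    K=np.array(cam["mtx"]);V=np.array(cam["view"]);R=V[:3,:3];t=V[:3,3]
    d=R.T@np.linalg.inv(K)@np.array([uv[0],uv[1],1.]);c=-R.T@t
    return c+d*(z-c[2])/d[2]
def proj(cam,p):
    K=np.array(cam["mtx"]);V=np.array(cam["view"]);q=K@(V[:3,:3]@np.array(p)+V[:3,3]);return q[:2]/q[2]
E
python3 - <<'E'
from h import *
s=env.get_state();print({k:np.round(v,3).tolist() for k,v in s.items()})
for n in("scene","top"):
    c=env.read_camera(n);cv2.imwrite(f"pics/{n}0.png",c["color"])
    V=np.array(c["view"]);print(n,np.round(-V[:3,:3].T@V[:3,3],3))
    for th,z in(("knob",.112),("master_top",.086),("sensor_spot",.086),("fixture",.05),("micrometer",0),("control_box",.05),("spare_sleeve",.02)):
        for d in env.boxes_of(n,th)[:2]:
            print(n,th,round(d["p"],2),np.round(d["location"]),np.round(pix2z(c,d["location"],z),3))
E
```

```text
pics
{'clock': 0.0, 'joint_pos': [1.086, 0.314, 0.045, 1.304, -0.0, 1.431], 'qvel': [-0.001, 0.001, 0.0, -0.001, 0.0, -0.001], 'tau': [0.002, -48.061, 29.854, 0.019, 0.0, -0.0], 'tcp_pos': [0.194, 0.541, 0.193], 'orientation': [-0.0, 0.172, 0.985, -0.001], 'wrist_force': [-0.64, -0.62, 0.097], 'ft_torque': [-0.001, -0.03, -0.009], 'finger_gap': 0.086}
scene [1.325 0.346 0.901]
scene knob 0.45 [374. 224.] [0.526 0.069 0.112]
scene sensor_spot 0.85 [366. 248.] [0.577 0.073 0.086]
scene sensor_spot 0.5 [296. 260.] [ 0.675 -0.049  0.086]
scene fixture 0.83 [361. 284.] [0.648 0.092 0.05 ]
scene micrometer 0.85 [528. 299.] [0.495 0.429 0.   ]
scene control_box 0.89 [201. 198.] [ 0.553 -0.394  0.05 ]
scene control_box 0.55 [330. 278.] [0.662 0.024 0.05 ]
scene spare_sleeve 0.5 [296. 259.] [ 0.619 -0.085  0.02 ]
top [ 0.535 -0.004  1.496]
top knob 0.41 [289. 272.] [0.535 0.074 0.112]
top master_top 0.67 [304. 218.] [0.675 0.034 0.086]
top sensor_spot 0.78 [287. 254.] [0.581 0.08  0.086]
top fixture 0.65 [290. 244.] [0.61  0.073 0.05 ]
top micrometer 0.79 [162. 288.] [0.499 0.43  0.   ]
top control_box 0.72 [476. 275.] [ 0.513 -0.422  0.05 ]
top control_box 0.48 [160. 288.] [0.5   0.418 0.05 ]
top spare_sleeve 0.55 [341. 227.] [ 0.652 -0.067  0.02 ]
```

```bash
python3 - <<'E'
import cv2
a=cv2.imread("pics/top0.png")[170:350,200:400];cv2.imwrite("pics/topz.png",cv2.resize(a,None,fx=3.3,fy=3.3,interpolation=2)[:600,:800])
a=cv2.imread("pics/scene0.png")[180:360,250:490];cv2.imwrite("pics/scenez.png",cv2.resize(a,None,fx=3.3,fy=3.3,interpolation=2))
E
```

```text
(no output)
```

View pics/top0.png

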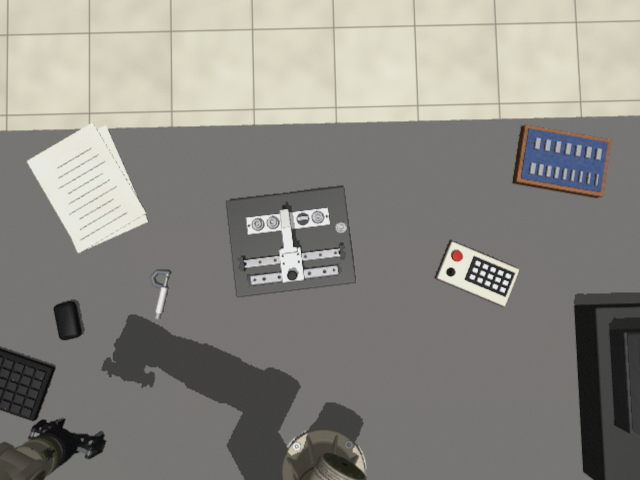

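View pics/topz.png

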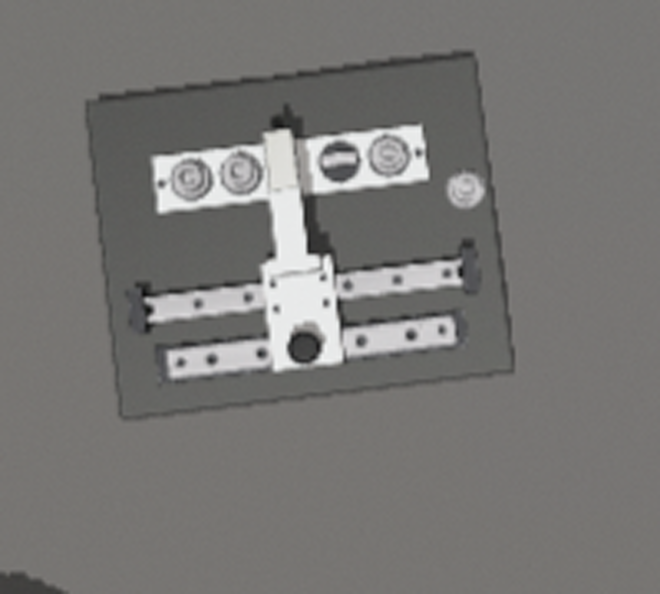

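View pics/scenez.png

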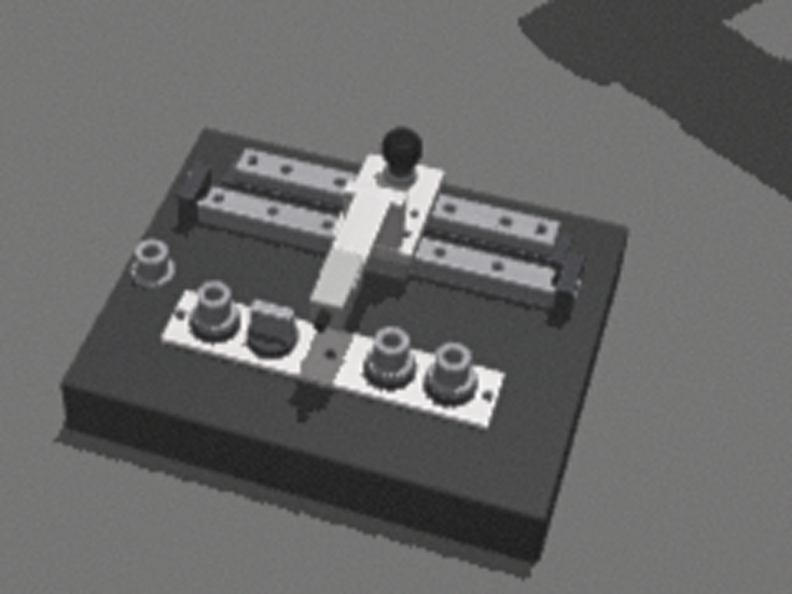

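The master is the dark-nest block at top-zoom (339,160), which is the second nest from the right, so it should be y = -40. Next I'll measure the fixture, knob and strip holes precisely.

```bash
cat > meas.py <<'E'
from h import *
from scipy.optimize import least_squares
cams={};M={}
for n in("scene","top"):
    cams[n]=env.read_camera(n)
    for th in("fixture","knob","plunger","carriage","master_top","index_bar","index_pin"):
        for i,d in enumerate(env.cut_out(n,th)[:2]):
            m=d["region"];ys,xs=np.nonzero(m)
            if len(xs)==0: continue
            print(n,th,i,round(d["p"],2),np.round(d["location"],1),len(xs),xs.min(),xs.max(),ys.min(),ys.max())
            M[(n,th,i)]=m
np.savez("m.npz",**{"_".join(map(str,k)):v for k,v in M.items()})
c=cams["top"]
m=M[("top","fixture",0)].astype(np.uint8)
cs,_=cv2.findContours(m,0,1);cn=max(cs,key=cv2.contourArea)
r=cv2.minAreaRect(cn);print(r)
for p in cv2.boxPoints(r):print(p,np.round(pix2z(c,p,.05),4))
# corners from scene with fixture model fit by dark threshold left to view
E
python3 meas.py
```

```text
scene fixture 0 0.69 [357.3 283.1] 14197 268 439 219 350
scene knob 0 0.61 [372.7 223.2] 118 366 377 219 230
scene plunger 0 0.18 [296.4 259.3] 145 290 302 253 267
scene carriage 0 0.86 [361.5 248.5] 1165 344 384 220 279
scene master_top 0 0.73 [199.6 198.3] 2344 164 236 169 226
scene master_top 1 0.48 [330.2 279.2] 213 325 339 271 288
scene index_bar 0 0.79 [384.2 244.5] 1000 318 423 225 260
top fixture 0 0.9 [291.5 244.6] 11157 226 355 187 296
top fixture 1 0.37 [304.2 274.2] 754 249 340 264 285
top knob 0 0.36 [287.8 258.4] 1110 279 303 205 281
top plunger 0 0.51 [292.5 276.6] 62 287 296 271 278
top carriage 0 0.8 [289.4 256.6] 1117 279 303 205 282
top master_top 0 0.65 [300.9 220.5] 137 296 308 211 224
top index_bar 0 0.93 [307.  271.8] 855 247 342 263 285
((290.2570495605469, 240.68280029296875), (97.84066009521484, 121.15631866455078), 83.0189437866211)
[224.18216 199.4879 ] [0.733  0.2463 0.05  ]
[344.44028 184.7624 ] [ 0.7647 -0.0771  0.05  ]
[356.33194 281.8777 ] [ 0.5036 -0.1012  0.05  ]
[236.07382 296.6032 ] [0.4732 0.2188 0.05  ]
```

```bash
cat > loc.py <<'E'
from h import *
yaw=None
T=env.read_camera("top");S=env.read_camera("scene")
def blob(img,uv,r=5):
    g=cv2.cvtColor(img,6).astype(float);u,v=int(round(uv[0])),int(round(uv[1]))
    p=g[v-r:v+r+1,u-r:u+r+1];w=np.clip(np.percentile(p,60)-p-15,0,None)
    yy,xx=np.mgrid[v-r:v+r+1,u-r:u+r+1]
    return np.array([(w*xx).sum()/w.sum(),(w*yy).sum()/w.sum()])
c=np.array([.6187,.0717]);a=np.deg2rad(5.6);R=np.array([[np.cos(a),-np.sin(a)],[np.sin(a),np.cos(a)]])
def fx(p):return np.round(1000*(R.T@(p[:2]-c)),1)
z=lambda x,y:(200+(x+.5)/3.3-.5,170+(y+.5)/3.3-.5)
for nm,uv,h,r in(("knob",z(304,346),.122,6),("h361",z(361,341),.066,3),("h410",z(410,335),.066,3),("h442",z(442,330),.066,3),("h262",z(262,353),.066,3),("h211",z(211,359),.066,3),("h180",z(180,363),.066,3),
  ("r347",z(347,286),.066,2),("master",z(339,159),.086,0),("nest-80",z(389,155),.08,0),("n40",z(240,172),.08,0),("n80",z(191,178),.08,0)):
    b=blob(T["color"],uv,r) if r else uv
    p=pix2z(T,b,h);print(nm,np.round(uv,1),np.round(b,2),np.round(p,4),"fix mm",fx(p))
z2=lambda x,y:(250+(x+.5)/3.3-.5,180+(y+.5)/3.3-.5)
print("scene")
for nm,uv,h,r in(("knob",z2(402,150),.112,0),("h",z2(340,181),.066,3),("h",z2(286,169),.066,3),("h",z2(252,160),.066,3),("h",z2(449,208),.066,3),("h",z2(506,222),.066,3),("h",z2(541,229),.066,3)):
    b=blob(S["color"],uv,r) if r else uv
    p=pix2z(S,b,h);print(nm,np.round(uv,1),np.round(b,2),np.round(p,4),"fix mm",fx(p))
a=T["color"][255:295,235:355];cv2.imwrite("pics/strip.png",cv2.resize(a,None,fx=6.6,fy=6.6,interpolation=2))
s=env.get_state();print(s["clock"]);
w,x,y,q=s["orientation"];from scipy.spatial.transform import Rotation as Ro
print(np.round(Ro.from_quat([x,y,q,w]).as_matrix(),3))
E
python3 loc.py
```

```text
knob [291.8 274.5] [291.74 274.62] [0.5278 0.0664 0.122 ] fix mm [-91.    3.5]
h361 [309. 273.] [308.96 272.92] [0.5308 0.0238 0.066 ] fix mm [-92.2 -39.1]
h410 [323.9 271.2] [324.09 271.14] [ 0.5344 -0.0161  0.066 ] fix mm [-92.5 -79.2]
h442 [333.6 269.7] [334.07 269.35] [ 0.5384 -0.0425  0.066 ] fix mm [ -91.  -105.8]
h262 [279.  276.6] [278.95 276.83] [0.5226 0.1029 0.066 ] fix mm [-92.6  40.5]
h211 [263.6 278.4] [263.63 278.45] [0.5194 0.1433 0.066 ] fix mm [-91.8  80.9]
h180 [254.2 279.7] [254.04 279.87] [0.5164 0.1685 0.066 ] fix mm [-92.4 106.3]
r347 [304.8 256.3] [304.88 256.01] [0.5755 0.0335 0.066 ] fix mm [-46.7 -33.8]
master [302.4 217.8] [302.38 217.83] [0.6748 0.0371 0.086 ] fix mm [ 52.4 -40. ]
nest-80 [317.5 216.6] [317.53 216.62] [ 0.6775 -0.0026  0.08  ] fix mm [ 51.3 -79.6]
n40 [272.4 221.8] [272.38 221.77] [0.667 0.116 0.08 ] fix mm [52.4 39.4]
n80 [257.5 223.6] [257.53 223.59] [0.6632 0.1549 0.08  ] fix mm [52.4 78.5]
scene
knob [371.5 225.1] [371.47 225.11] [0.5293 0.066  0.112 ] fix mm [-89.5   3.1]
h [352.7 234.5] [353.31 233.13] [0.526  0.0213 0.066 ] fix mm [-97.2 -41.1]
h [336.3 230.9] [335.93 231.32] [ 0.5373 -0.0182  0.066 ] fix mm [-89.8 -81.6]
h [326.  228.1] [326.   226.96] [ 0.5335 -0.0459  0.066 ] fix mm [ -96.3 -108.7]
h [385.7 242.7] [385.46 243.32] [0.5263 0.1015 0.066 ] fix mm [-89.   38.7]
h [403.  246.9] [402.48 247.3 ] [0.5222 0.1411 0.066 ] fix mm [-89.2  78.5]
h [413.6 249. ] [413.96 248.56] [0.5152 0.166  0.066 ] fix mm [-93.8 103.9]
1.7
[[-0.941  0.338 -0.   ]
 [ 0.338  0.941  0.   ]
 [ 0.     0.    -1.   ]]
```

View pics/strip.png

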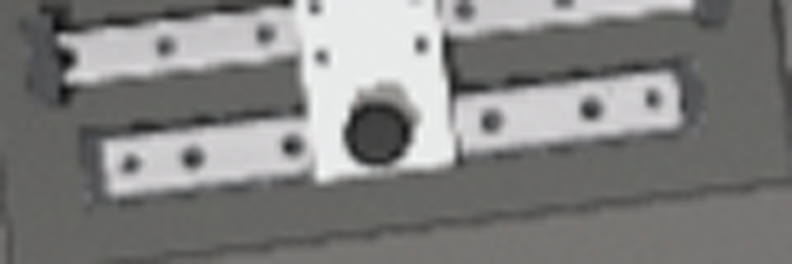

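```bash
python3 -m pendant '[[[0,-1,0],-1,0],[[0,-1,0],-1,0],[[0,-1,0],-1,0],[[0,-1,0],-1,0],[[-0.5,-1,0],-0.23,0],[[-0.6,-1,0],0,0],[[-0.6,-1,0],0,0],[[-0.6,-1,0],0,0],[[-0.6,-1,0],0,0],[[-0.6,-1,0],0,0],[[-0.6,-1,0],0,0],[[-0.6,-1,0],0,0]]' 40
cat > rem.py <<'E'
from h import *
from scipy.spatial.transform import Rotation as Ro
import sys
s=env.get_state();w,x,y,q=s["orientation"];Rm=Ro.from_quat([x,y,q,w]).as_matrix()
a=np.deg2rad(5.6);fy=np.array([-np.sin(a),np.cos(a),0]);fxx=np.array([np.cos(a),np.sin(a),0])
tgt=np.array([.5285,.0662,float(sys.argv[1])])
d=tgt-s["tcp_pos"]
print("t",s["clock"],"tcp",np.round(s["tcp_pos"],4),"rows to go",np.round(Rm.T@d/.02,3),"mm fixture",np.round(1000*np.array([d@fxx,d@fy,d[2]]),1))
print("turn deg",np.round(np.degrees(np.arctan2((Rm.T@fy)[0],(Rm.T@fy)[1])),2),"gap",s["finger_gap"],"F fix",np.round([s["wrist_force"]@fxx,s["wrist_force"]@fy,s["wrist_force"][2]],1), "tilt",np.round(Rm[:,2],3))
E
python3 rem.py .15
```

```text
clock: 3.2
tcp_pos: [0.2888, 0.3122, 0.1945]
orientation: [0.0, -0.049, 0.999, 0.0]
wrist_force: [0.1, -0.1, 0.8]
finger_gap: 0.0427
t 3.2 tcp [0.2888 0.3122 0.1945] rows to go [-10.721 -13.419   2.224] mm fixture [ 214.6 -268.3  -44.5]
turn deg -0.03 gap 0.04269673708369229 F fix [ 0.1 -0.1  0.8] tilt [ 0.  0. -1.]
```

```bash
python3 -m pendant '[[[-0.9,-1,0],0,0],[[-0.9,-1,0],0,0],[[-0.9,-1,0],0,0],[[-0.9,-1,0],0,0],[[-0.9,-1,0],0,0],[[-0.9,-1,0],0,0],[[-0.9,-1,0],0,0],[[-0.9,-1,0],0,0],[[-0.9,-1,0],0,0],[[-0.9,-1,0.3],0,0],[[-0.9,-1,0.3],0,0],[[0,-1,0],0,0]]' 
python3 -m pendant '[[[0,0,0],0,0],[[0,0,0],0,0]]'; python3 rem.py .15
```

```text
clock: 4.7
tcp_pos: [0.5098, 0.0926, 0.1816]
orientation: [-0.0, -0.049, 0.999, 0.0]
wrist_force: [-0.2, 0.3, -0.3]
finger_gap: 0.0427
clock: 4.95
tcp_pos: [0.5088, 0.0937, 0.1824]
orientation: [0.0, -0.049, 0.999, 0.0]
wrist_force: [-1.1, -0.8, 0.0]
finger_gap: 0.0422
t 4.95 tcp [0.5088 0.0937 0.1824] rows to go [-0.847 -1.467  1.62 ] mm fixture [ 17.  -29.3 -32.4]
turn deg -0.02 gap 0.04217284907638991 F fix [-1.2 -0.6  0. ] tilt [ 0.  0. -1.]
```

```bash
python3 -m pendant '[[[-0.42,-0.73,0.5],0,0],[[-0.42,-0.74,0.5],0,0],[[0,0,0.6],0,0],[[0,0,0],0,0],[[0,0,0],0,0]]'; python3 rem.py .095
python3 - <<'E'
from h import *
c=env.read_camera("scene")["color"][150:270,300:460];cv2.imwrite("pics/s1.png",cv2.resize(c,None,fx=5,fy=5,interpolation=2))
E
```

```text
clock: 5.58
tcp_pos: [0.5282, 0.066, 0.1502]
orientation: [-0.0, -0.049, 0.999, 0.0]
wrist_force: [0.0, -0.3, 0.3]
finger_gap: 0.043
t 5.575 tcp [0.5282 0.066  0.1502] rows to go [-0.018  0.009  2.758] mm fixture [  0.3   0.2 -55.2]
turn deg -0.03 gap 0.043034605811081726 F fix [-0.  -0.3  0.3] tilt [-0.001  0.    -1.   ]
```

View pics/s1.png

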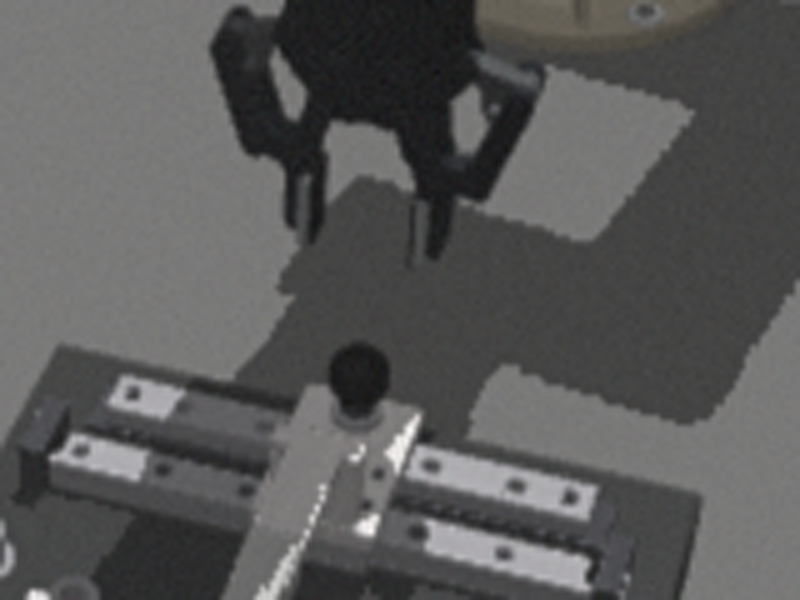

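Gripper tips straddle pixel (355,255) and the knob is at (360,370), so the gripper is centred above it. Descending and gripping.

```bash
python3 -m pendant '[[[0,0,0.8],0,0],[[0,0,0.8],0,0],[[0,0,0.8],0,0],[[0,0,0.45],0,0],[[0,0,0],0,0],[[0,0,0],0,0]]'; python3 rem.py .093;  python3 -m pendant '[[[0,0,0],0,0.2],[[0,0,0],0,0.3]]' 20; python3 rem.py .093
```

```text
clock: 6.38
tcp_pos: [0.5289, 0.0658, 0.0937]
orientation: [0.0, -0.049, 0.999, 0.0]
wrist_force: [-0.0, 0.4, 0.5]
finger_gap: 0.0431
t 6.375 tcp [0.5289 0.0658 0.0937] rows to go [0.016 0.023 0.034] mm fixture [-0.3  0.5 -0.7]
turn deg -0.03 gap 0.04307907371798567 F fix [0.  0.4 0.5] tilt [ 0.001  0.    -1.   ]
clock: 6.62
tcp_pos: [0.5289, 0.0658, 0.0938]
orientation: [0.0, -0.049, 0.999, -0.0]
wrist_force: [0.2, 0.5, -0.8]
finger_gap: 0.03
t 6.625 tcp [0.5289 0.0658 0.0938] rows to go [0.015 0.023 0.038] mm fixture [-0.3  0.5 -0.8]
turn deg -0.02 gap 0.03001044425617051 F fix [ 0.3  0.5 -0.8] tilt [ 0.001  0.    -1.   ]
```

```bash
python3 -m pendant '[[[0,0,0],0,0.4],[[0,0,0],0,0.5],[[0,0,0],0,0.6]]' 20; python3 rem.py .093;  python3 -m pendant '[[[0,0,0],0,1],[[0,0,0],0,1]]' 50; python3 rem.py .093
```

```text
clock: 7.0
tcp_pos: [0.5285, 0.0658, 0.0933]
orientation: [0.0, -0.049, 0.999, 0.0]
wrist_force: [-0.9, -0.0, -0.9]
finger_gap: 0.0173
t 7.0 tcp [0.5285 0.0658 0.0933] rows to go [-0.003  0.02   0.015] mm fixture [ 0.1  0.4 -0.3]
turn deg -0.03 gap 0.017295340399356193 F fix [-0.9  0.  -0.9] tilt [ 0.  0. -1.]
clock: 7.25
tcp_pos: [0.5285, 0.0658, 0.0933]
orientation: [-0.0, -0.049, 0.999, 0.0]
wrist_force: [-0.4, -1.1, -1.2]
finger_gap: 0.0002
t 7.25 tcp [0.5285 0.0658 0.0933] rows to go [-0.004  0.021  0.013] mm fixture [ 0.1  0.4 -0.3]
turn deg -0.02 gap 0.00018902861387137923 F fix [-0.5 -1.  -1.2] tilt [-0.  0. -1.]
```

```bash
python3 - <<'E'
from h import *
c=env.read_camera("scene");i=c["color"][150:270,300:460];cv2.imwrite("pics/s2.png",cv2.resize(i,None,fx=5,fy=5,interpolation=2))
print(proj(c,[.5285,.0658,.0933]),proj(c,[.5285,.0658,.112]))
c=env.read_camera("top");i=c["color"][210:310,230:360];cv2.imwrite("pics/t2.png",cv2.resize(i,None,fx=6,fy=6,interpolation=2))
E
```

```text
[371.12348815 230.85378139] [371.50014891 224.85215452]
```

View pics/s2.png

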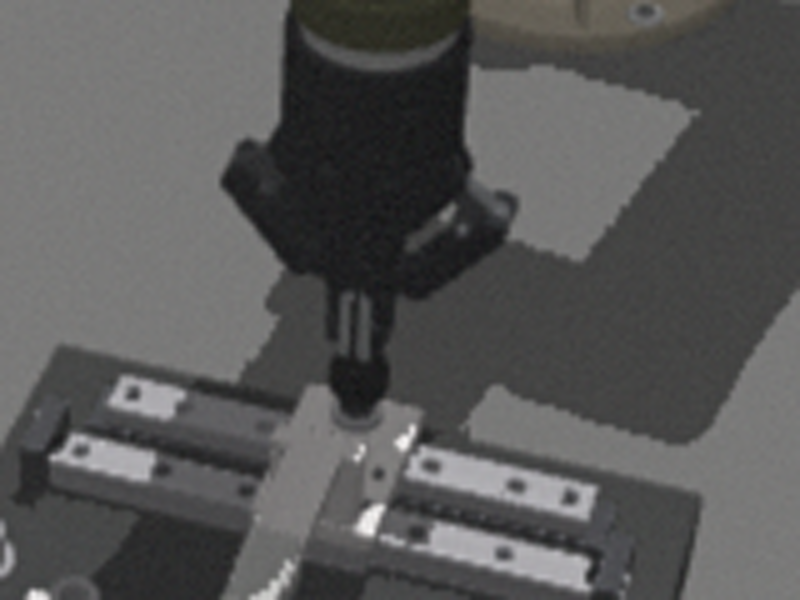

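View pics/t2.png

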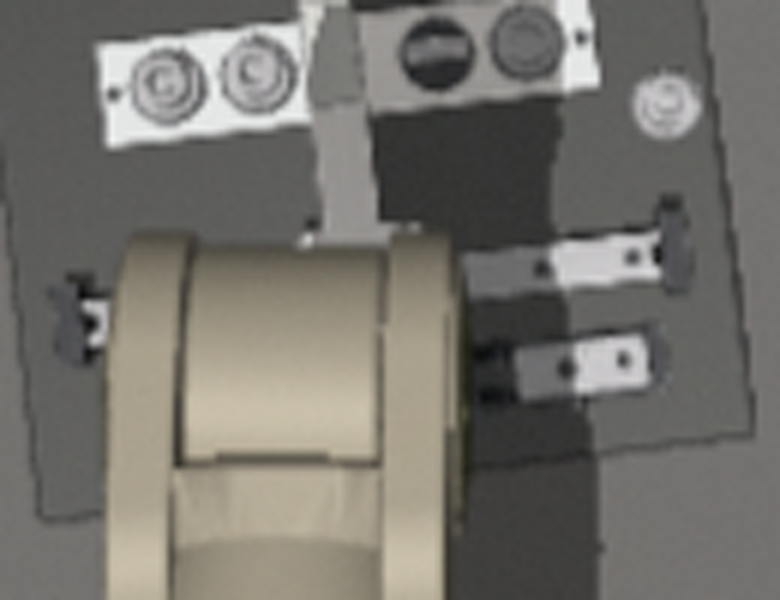

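```bash
python3 - <<'E'
from h import *
c=env.read_camera("scene")
pz=lambda p:np.round((proj(c,p)-[300,150])*5)
for z in(.150,.158,.165):print("s1 tips",z,pz([.5282,.066,z]))
for x in(.5285,.515,.505,.545,.555):
  print(x,"tips",pz([x,.0658,.0933]),"knob bot/ctr/top",pz([x,.0658,.102]),pz([x,.0658,.112]),pz([x,.0658,.122]))
t=env.read_camera("top")
print(np.array(c["view"]).round(3),np.array(t["view"]).round(3))
E
python3 -c "
import cv2;a=cv2.imread('pics/scene0.png')[205:245,350:400];cv2.imwrite('pics/k.png',cv2.resize(a,None,fx=14,fy=14,interpolation=0))"
```

```text
s1 tips 0.15 [362. 311.]
s1 tips 0.158 [363. 297.]
s1 tips 0.165 [364. 285.]
0.5285 tips [356. 404.] knob bot/ctr/top [356. 390.] [358. 374.] [359. 358.]
0.515 tips [367. 386.] knob bot/ctr/top [368. 372.] [369. 356.] [370. 339.]
0.505 tips [375. 372.] knob bot/ctr/top [376. 358.] [377. 342.] [378. 326.]
0.545 tips [342. 427.] knob bot/ctr/top [343. 413.] [344. 397.] [345. 381.]
0.555 tips [334. 442.] knob bot/ctr/top [334. 428.] [335. 412.] [336. 395.]
[[-0.432  0.902 -0.019  0.277]
 [ 0.638  0.291 -0.713 -0.303]
 [-0.638 -0.32  -0.701  1.587]
 [ 0.     0.     0.     1.   ]] [[-0.026 -1.     0.007 -0.   ]
 [-0.998  0.026 -0.061  0.625]
 [ 0.061 -0.009 -0.998  1.46 ]
 [ 0.     0.     0.     1.   ]]
```

View pics/k.png

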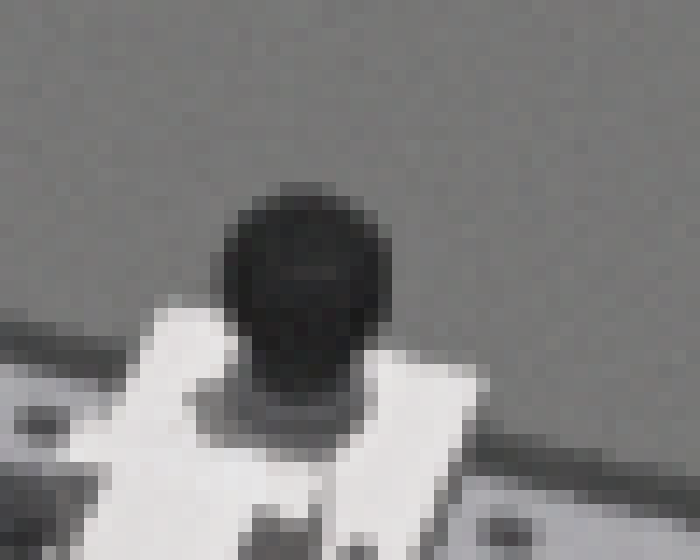

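The fingers shut with no contact. In the picture the tips end at the knob's top, zoom (358,357), and are hidden by it. The model puts them at row 404, so they look about 28 mm higher than the TCP reading says. I'll reopen the gripper and compare.

```bash
python3 -m pendant '[[[0,0,0],0,0],[[0,0,0],0,0],[[0,0,0],0,0]]' 20; python3 - <<'E'
from h import *
c=env.read_camera("scene");i=c["color"][150:270,300:460];cv2.imwrite("pics/s3.png",cv2.resize(i,None,fx=5,fy=5,interpolation=2))
print(env.get_state()["clock"],env.get_state()["finger_gap"])
E
```

```text
clock: 7.82
tcp_pos: [0.5285, 0.0658, 0.0933]
orientation: [0.0, -0.049, 0.999, 0.0]
wrist_force: [0.1, 0.9, -1.2]
finger_gap: 0.0427
7.875 0.042787062181140666
```

View pics/s3.png

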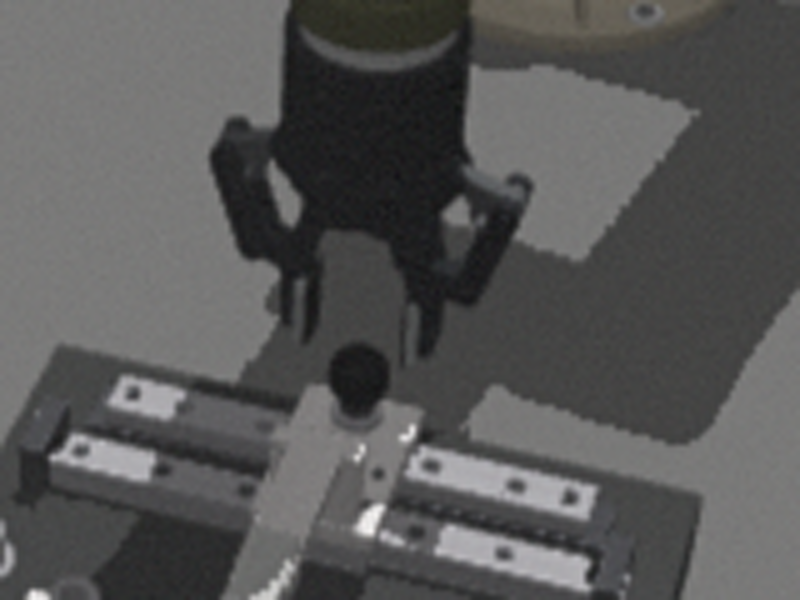

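View pics/scene0.png

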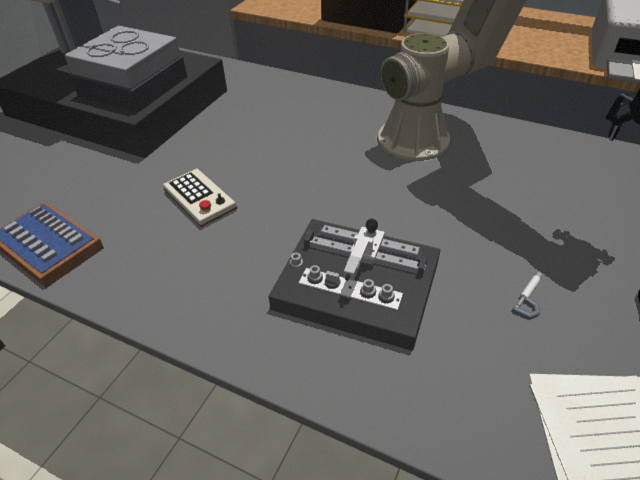

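```bash
python3 - <<'E'
from h import *
for n in("scene","top"):
  c=env.read_camera(n);print(n,"origin",proj(c,[0,0,0]), proj(c,[.097,0,0]),proj(c,[0,.097,0]),proj(c,[0,0,.2]))
  i=c["color"].copy()
  cv2.imwrite(f"pics/{n}4.png",i)
  s=env.get_state();p=np.array(s["tcp_pos"])
  for z in(0,.1,.15,.2,.25,.3):print(z,proj(c,p+[0,0,z]).round(1))
E
```

```text
scene origin [413.69286212 138.91499545] [403.25422929 155.72706529] [444.25970267 146.24434766] [421.01961965  78.96909896]
0 [371.1 230.8]
0.1 [373.3 197.1]
0.15 [374.4 178.5]
0.2 [375.7 158.7]
0.25 [377.  137.4]
0.3 [378.4 114.6]
top origin [323.13998958 469.98087788] [322.19589256 433.2635016 ] [287.12322438 471.04830175] [323.74605575 501.49150335]
0 [292.5 274.3]
0.1 [290.5 274.5]
0.15 [289.3 274.7]
0.2 [288.1 274.8]
0.25 [286.7 275. ]
0.3 [285.2 275.2]
```

View pics/scene4.png

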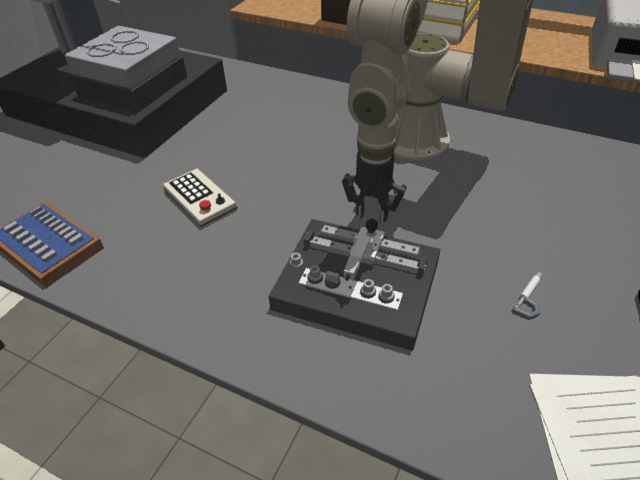

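View pics/top4.png

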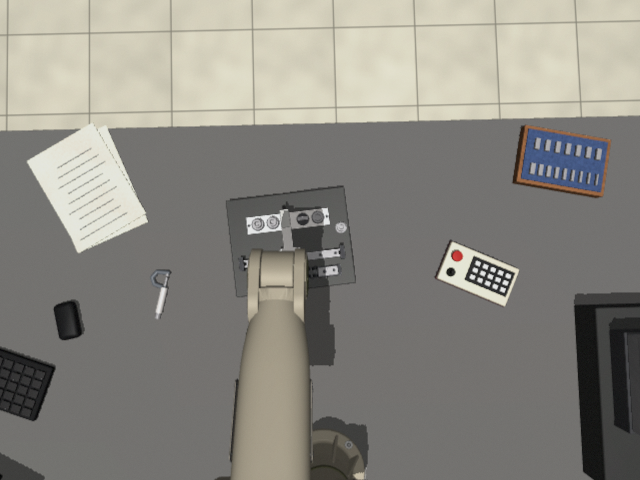

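```bash
python3 - <<'E'
from h import *
import cv2
c=env.read_camera("scene")
for z in(.193,.206,.22,.24):print(z,proj(c,[.194,.541,z]).round(1))
a=cv2.imread("pics/scene0.png")[70:170,540:640];cv2.imwrite("pics/g0.png",cv2.resize(a,None,fx=6,fy=6,interpolation=2))
a=cv2.imread("pics/scene4.png")[130:240,320:430];cv2.imwrite("pics/g4.png",cv2.resize(a,None,fx=5.4,fy=5.4,interpolation=2))
E
```

```text
0.193 [624.6 165.9]
0.206 [626.9 161.2]
0.22 [629.4 156.1]
0.24 [633.  148.5]
```

View pics/g0.png

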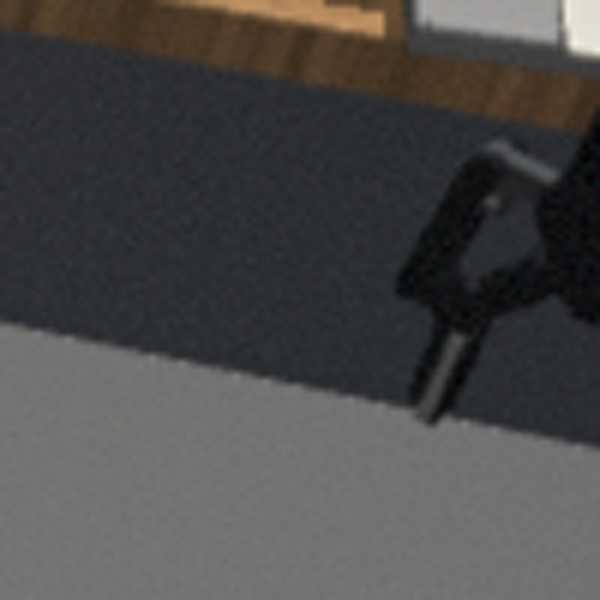

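View pics/g4.png

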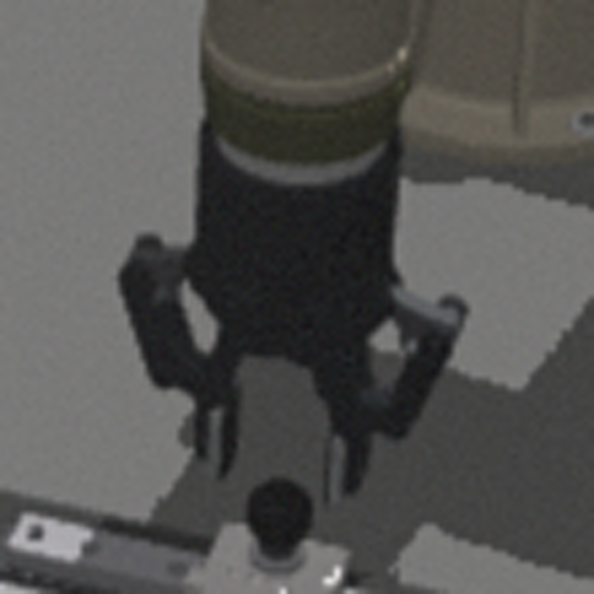

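The start picture shows the same thing: the tips sit about 16 px higher than the TCP predicts. So the tips really are about 35 mm above the reading, and they are still above the knob. I'll go down in small steps and watch the force.

```bash
python3 -m pendant '[[[0,0,0.3],0,0],[[0,0,0],0,0]]' ; python3 -m pendant '[[[0,0,0.25],0,0],[[0,0,0.25],0,0],[[0,0,0],0,0]]';python3 - <<'E'
from h import *
c=env.read_camera("scene");i=c["color"][150:270,300:460];cv2.imwrite("pics/s5.png",cv2.resize(i,None,fx=5,fy=5,interpolation=2))
E
```

```text
clock: 8.28
tcp_pos: [0.5279, 0.0658, 0.0866]
orientation: [-0.001, -0.049, 0.999, 0.0]
wrist_force: [-0.9, -0.6, 0.2]
finger_gap: 0.0431
clock: 8.65
tcp_pos: [0.528, 0.0658, 0.0767]
orientation: [-0.001, -0.049, 0.999, 0.0]
wrist_force: [-0.8, 0.1, 0.9]
finger_gap: 0.0426
```

View pics/s5.png

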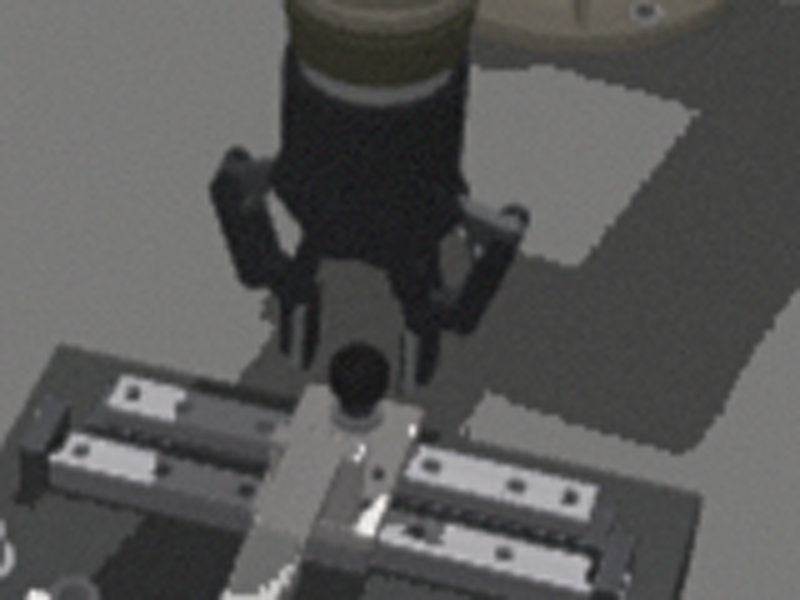

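```bash
python3 -m pendant '[[[0,0,0.25],0,0],[[0,0,0.25],0,0],[[0,0,0],0,0]]' ; python3 -m pendant '[[[0,0,0.25],0,0],[[0,0,0.2],0,0],[[0,0,0],0,0]]';python3 - <<'E'
from h import *
c=env.read_camera("scene");i=c["color"][150:270,300:460];cv2.imwrite("pics/s6.png",cv2.resize(i,None,fx=5,fy=5,interpolation=2))
E
```

```text
clock: 9.07
tcp_pos: [0.528, 0.0658, 0.0667]
orientation: [-0.0, -0.049, 0.999, 0.0]
wrist_force: [-0.0, -0.6, -0.6]
finger_gap: 0.0426
clock: 9.45
tcp_pos: [0.5281, 0.0658, 0.0578]
orientation: [-0.0, -0.049, 0.999, 0.0]
wrist_force: [0.1, 0.4, -0.5]
finger_gap: 0.0429
```

View pics/s6.png

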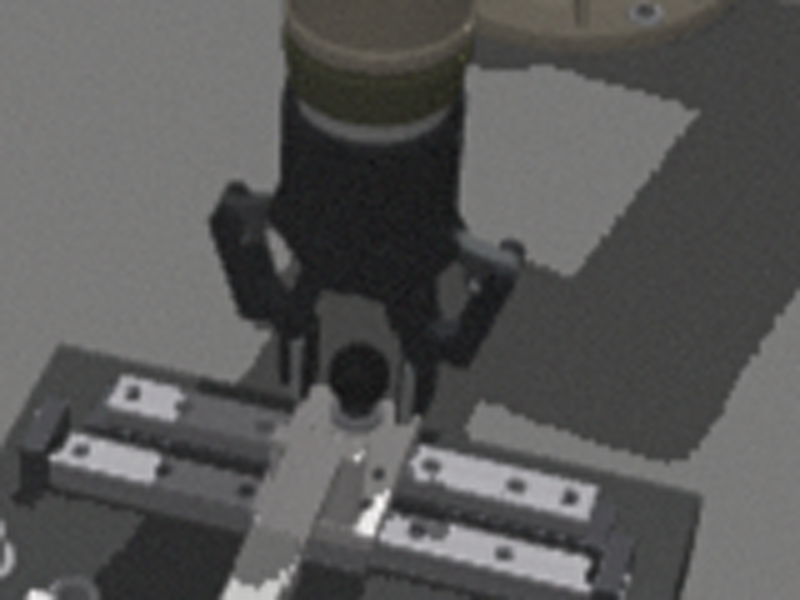

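The plate's back edge now cuts off the left finger at about (310,387). That means the fingers are behind the knob, at smaller x, and not above it. No further descent. I'll recheck against the top view at the start pose and now.

```bash
python3 - <<'E'
from h import *
import cv2
t=env.read_camera("top");
for z in(.193,.25,.3,.4):print(z,proj(t,[.194,.541,z]).round(1))
for z in(.06,.1,.2,.3,.4):print(z,proj(t,[.528,.066,z]).round(1))
a=cv2.imread("pics/top0.png")[400:480,0:120];cv2.imwrite("pics/tg0.png",cv2.resize(a,None,fx=6,fy=6,interpolation=2))
cv2.imwrite("pics/t6.png",cv2.resize(t["color"][200:320,220:380],None,fx=5,fy=5,interpolation=2))
s=env.get_state();print(np.round(s["joint_pos"],3))
E
```

```text
0.193 [ 91.6 422.4]
0.25 [ 80.9 429.5]
0.3 [ 70.7 436.3]
0.4 [ 47.5 451.7]
0.06 [293.1 274.4]
0.1 [292.3 274.5]
0.2 [290.2 274.8]
0.3 [287.8 275.1]
0.4 [284.9 275.5]
[-0.027  0.313 -0.301  0.957  0.    -0.125]
```

View pics/tg0.png

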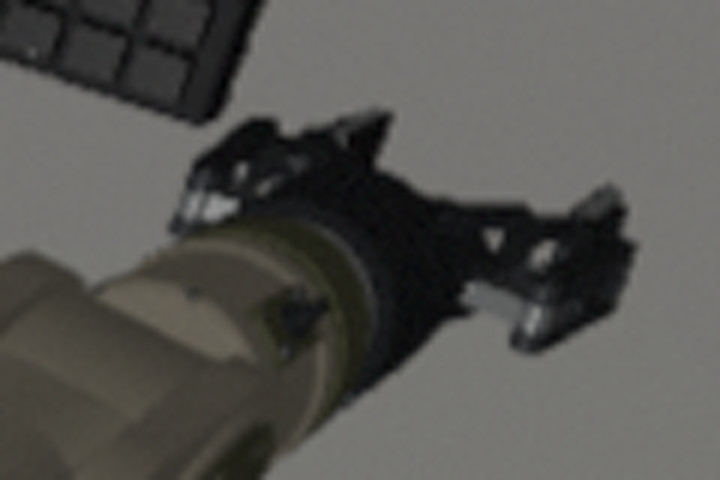

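View pics/t6.png

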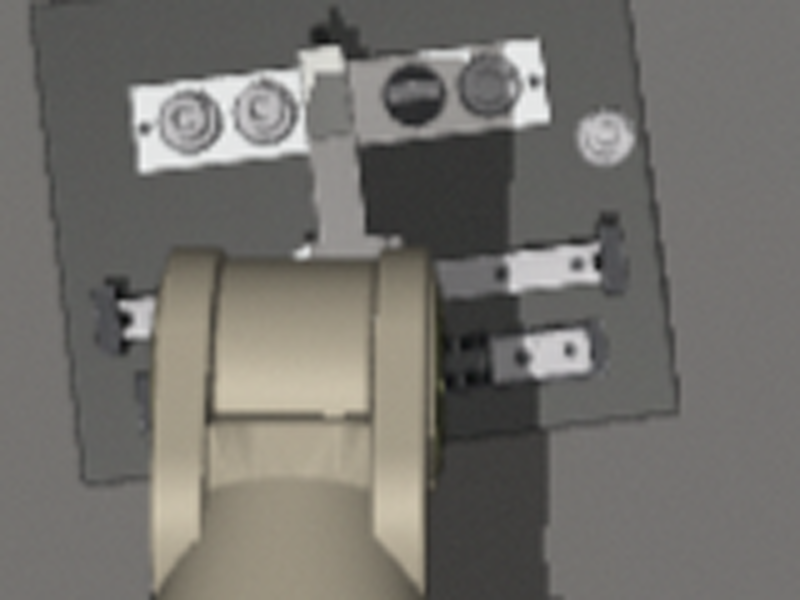

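```bash
python3 - <<'E'
from h import *
T=env.read_camera("top");S=env.read_camera("scene")
P=lambda c:np.array(c["mtx"])@np.array(c["view"])[:3]
for a,b in(((101.7,432.5),(611,140)),((101.0,431),(611.5,139))):
  X=cv2.triangulatePoints(P(T),P(S),np.array(a,float).reshape(2,1),np.array(b,float).reshape(2,1))[:,0];X=X[:3]/X[3]
  print(X.round(4),(proj(T,X)-a).round(1),(proj(S,X)-b).round(1))
  y=np.array([.338,.941]);d=X[:2]-[.194,.541];print("along jaw",d@y*1000,"along toolx",d@np.array([-.941,.338])*1000)
E
```

```text
[0.1845 0.4955 0.2441] [ 0.6 -0.1] [ 0.6 -0.1]
along jaw -46.014324351821834 along toolx -6.417378958030672
[0.1894 0.495  0.2495] [ 0.6 -0.1] [ 0.6 -0.1]
along jaw -44.90005436444591 along toolx -11.191785907834676
```

```bash
python3 - <<'E'
import cv2
from h import *
S=env.read_camera("scene");a=S["color"][205:245,345:400]
a=cv2.convertScaleAbs(a,alpha=2,beta=-20)
cv2.imwrite("pics/s7.png",cv2.resize(a,None,fx=14,fy=14,interpolation=2))
a=np.deg2rad(5.6);fy=np.array([-np.sin(a),np.cos(a),0]);fx=np.array([np.cos(a),np.sin(a),0]);p=np.array([.5281,.0658,0])
for dz in(0,.045):
  for sy in(-1,1):
    for sx in(-11,11):
      print(dz,sy,sx,((proj(S,p+fy*sy*.0215+fx*sx*.001+[0,0,.0578+dz])-[345,205])*14).round())
E
```

```text
0 -1 -11 [252. 441.]
0 -1 11 [213. 530.]
0 1 -11 [500. 500.]
0 1 11 [464. 590.]
0.045 -1 -11 [261. 245.]
0.045 -1 11 [222. 333.]
0.045 1 -11 [516. 303.]
0.045 1 11 [480. 393.]
```

View pics/s7.png

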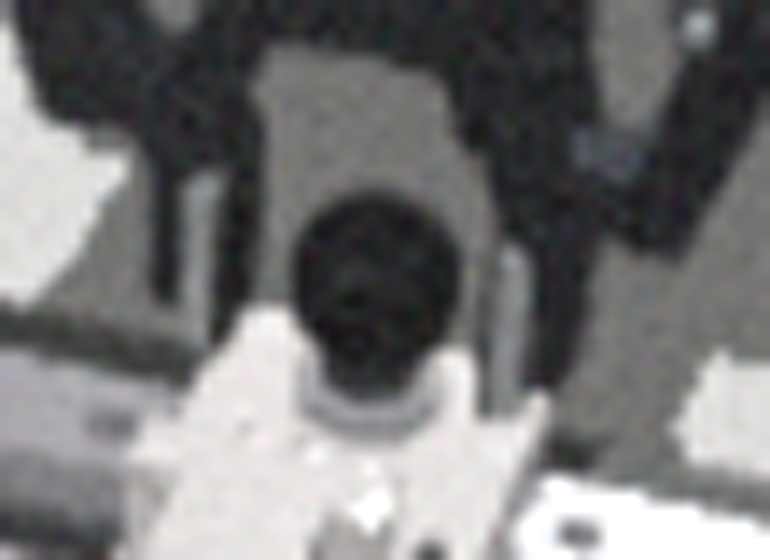

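Enhanced, the right pad at (510,415) overlaps the plate edge (row about 390). The fingers are therefore in front of the plate and flank the knob, with tips at z ≈ 0.10. That matches the start triangulation of about +40 mm. Now closing.

```bash
python3 -m pendant '[[[0,0,0],0,0.25],[[0,0,0],0,0.32]]' 20; python3 -m pendant '[[[0,0,0],0,0.45],[[0,0,0],0,0.45]]'; python3 rem.py .0578
```

```text
clock: 9.95
tcp_pos: [0.5286, 0.0658, 0.0584]
orientation: [0.0, -0.049, 0.999, 0.0]
wrist_force: [0.4, 0.4, -0.3]
finger_gap: 0.029
clock: 10.2
tcp_pos: [0.5286, 0.066, 0.0585]
orientation: [0.0, -0.049, 0.999, 0.0]
wrist_force: [0.1, 1.8, 2.9]
finger_gap: 0.0254
t 10.2 tcp [0.5286 0.066  0.0585] rows to go [0.002 0.01  0.035] mm fixture [-0.   0.2 -0.7]
turn deg -0.03 gap 0.025365145154173988 F fix [0.3 1.8 2.9] tilt [ 0.  0. -1.]
```

```bash
python3 -m pendant '[[[0,0,0],0,1],[[0,0,0],0,1]]' 60;  python3 -m pendant '[[[0,0,-0.13],0,1],[[0,0,-0.13],0,1],[[0,0,-0.14],0,1],[[0,0,0],0,1],[[0,0,0],0,1]]'; python3 rem.py .0578
```

```text
clock: 10.45
tcp_pos: [0.5286, 0.066, 0.0587]
orientation: [0.0, -0.049, 0.999, 0.0]
wrist_force: [-2.9, 2.1, 4.8]
finger_gap: 0.0243
clock: 11.08
tcp_pos: [0.5283, 0.066, 0.0657]
orientation: [-0.0, -0.049, 0.999, 0.0]
wrist_force: [3.4, 2.8, -12.4]
finger_gap: 0.0241
t 11.075 tcp [0.5283 0.066  0.0657] rows to go [-0.011  0.011  0.393] mm fixture [ 0.2  0.2 -7.9]
turn deg -0.03 gap 0.024109562871082867 F fix [  3.6   2.5 -12.4] tilt [-0.001  0.    -1.   ]
```

```bash
python3 -m pendant '[[[0,0,-0.08],0,1],[[0,0,0],0,1]]'; python3 rem.py .0578
```

```text
clock: 11.32
tcp_pos: [0.5283, 0.0659, 0.0672]
orientation: [-0.0, -0.049, 0.999, 0.0]
wrist_force: [4.4, 2.4, -13.9]
finger_gap: 0.0242
t 11.325 tcp [0.5283 0.0659 0.0672] rows to go [-0.013  0.012  0.472] mm fixture [ 0.2  0.2 -9.4]
turn deg -0.03 gap 0.024231190462394355 F fix [  4.6   1.9 -13.9] tilt [-0.001  0.    -1.   ]
```

```bash
python3 -m pendant '[[[0,-0.15,0],0,1],[[0,-0.25,0],0,1],[[0,-0.25,0],0,1],[[0,-0.25,0],0,1],[[0,-0.25,0],0,1],[[0,-0.25,0],0,1],[[0,-0.25,0],0,1],[[0,-0.15,0],0,1],[[0,0,0],0,1],[[0,0,0],0,1]]'; python3 rem.py .0578
python3 - <<'E'
from h import *
T=env.read_camera("top");S=env.read_camera("scene")
cv2.imwrite("pics/t8.png",cv2.resize(T["color"][200:320,220:380],None,fx=5,fy=5,interpolation=2))
cv2.imwrite("pics/s8.png",cv2.resize(S["color"][190:310,270:430],None,fx=5,fy=5,interpolation=2))
E
```

```text
clock: 12.58
tcp_pos: [0.5317, 0.0302, 0.0671]
orientation: [-0.0, -0.049, 0.999, 0.0]
wrist_force: [4.4, 3.4, -13.6]
finger_gap: 0.0243
t 12.575 tcp [0.5317 0.0302 0.0671] rows to go [-0.017  1.805  0.468] mm fixture [ 0.3 36.1 -9.3]
turn deg -0.03 gap 0.024306063026899933 F fix [  4.7   3.  -13.6] tilt [-0.001  0.001 -1.   ]
```

View pics/t8.png

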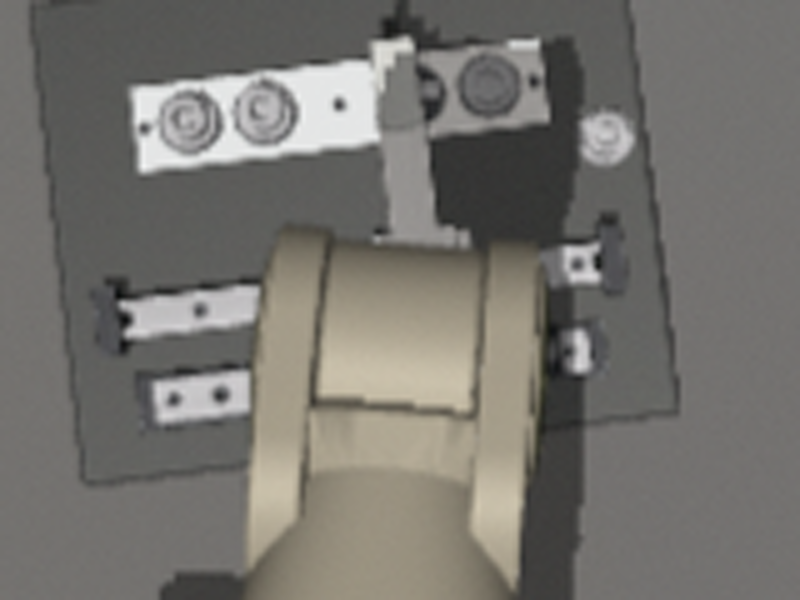

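View pics/s8.png

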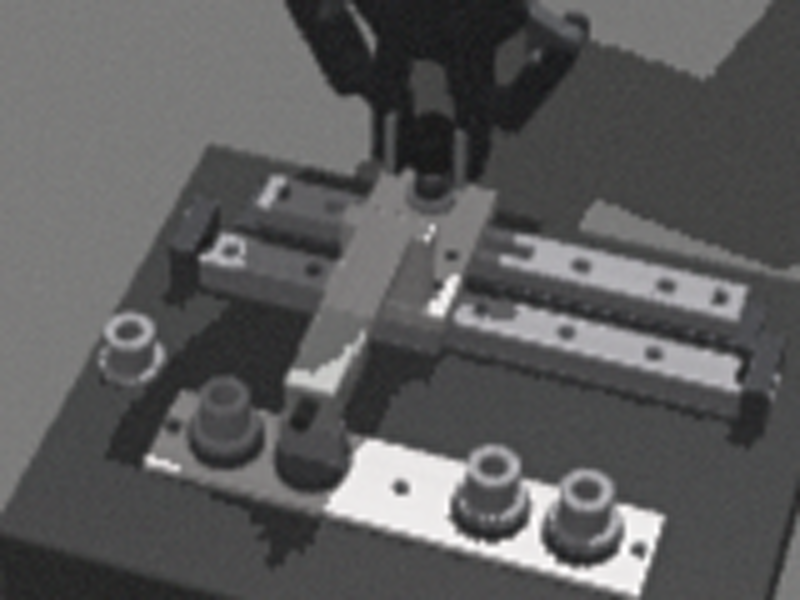

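```bash
python3 -m pendant '[[[0,0,0.05],0,1],[[0,0,0.03],0,1],[[0,0,0],0,1]]'|grep -E "force|tcp"; python3 -m pendant '[[[0,0,0.02],0,1],[[0,0,0],0,1]]'|grep -E "force|tcp"; python3 -m pendant '[[[0,0,0.02],0,1],[[0,0,0],0,1]]'
```

```text
tcp_pos: [0.5317, 0.0303, 0.0656]
wrist_force: [4.0, 3.1, -13.2]
tcp_pos: [0.5317, 0.0302, 0.0653]
wrist_force: [4.7, 1.7, -12.4]
clock: 13.55
tcp_pos: [0.5317, 0.0302, 0.0651]
orientation: [-0.0, -0.049, 0.999, 0.0]
wrist_force: [5.0, 4.3, -12.1]
finger_gap: 0.0238
```

```bash
python3 -m pendant '[[[0,0,0.03],0,1],[[0,0,0],0,1]]'|grep -E "force|tcp"; python3 -m pendant '[[[0,0,0.02],0,1],[[0,0,0],0,1]]'
```

```text
tcp_pos: [0.5318, 0.0302, 0.0648]
wrist_force: [4.3, 3.4, -11.4]
clock: 14.05
tcp_pos: [0.5318, 0.0302, 0.0647]
orientation: [-0.0, -0.049, 0.999, 0.0]
wrist_force: [1.1, 3.7, -8.9]
finger_gap: 0.0241
```

```bash
python3 -m pendant '[[[0,0,0],0,0.32],[[0,0,0],0,0.32],[[0,0,0],0,0.32]]' 20; python3 -m pendant '[[[0,-0.04,0],0,0.32],[[0,-0.04,0],0,0.32]]'; python3 rem.py .0578
```

```text
clock: 14.42
tcp_pos: [0.5325, 0.0295, 0.0653]
orientation: [0.001, -0.049, 0.999, -0.0]
wrist_force: [-0.1, 0.4, -0.5]
finger_gap: 0.0292
clock: 14.68
tcp_pos: [0.5323, 0.0287, 0.0647]
orientation: [0.0, -0.049, 0.999, 0.0]
wrist_force: [-0.8, 2.4, 1.6]
finger_gap: 0.0293
t 14.675 tcp [0.5323 0.0287 0.0647] rows to go [0.005 1.885 0.349] mm fixture [-0.1 37.7 -6.9]
turn deg -0.03 gap 0.029278354771037147 F fix [-0.6  2.5  1.6] tilt [ 0.     0.001 -1.   ]
```

```bash
for i in 1; do python3 -m pendant '[[[0,-0.04,0],0,0.32],[[0,-0.04,0],0,0.32]]'|grep -E "force|tcp"; done;  python3 -m pendant '[[[0,-0.03,0],0,0.32],[[0,-0.03,0],0,0.32]]'|grep -E "force|tcp"; python3 rem.py .0578
```

```text
tcp_pos: [0.5324, 0.028, 0.0647]
wrist_force: [-0.0, 6.3, 2.9]
tcp_pos: [0.5325, 0.0268, 0.0646]
wrist_force: [0.3, 4.5, 3.0]
t 15.175 tcp [0.5325 0.0268 0.0646] rows to go [0.003 1.98  0.347] mm fixture [-0.1 39.6 -6.8]
turn deg -0.07 gap 0.028567662652792602 F fix [0.7 4.4 3. ] tilt [ 0.     0.002 -1.   ]
```

```bash
python3 -m pendant '[[[0,-0.03,0],0,0.32],[[0,-0.03,0],0,0.32]]'|grep -E "force|tcp";  python3 -m pendant '[[[0,-0.03,0],0,0.32],[[0,-0.03,0],0,0.32]]'|grep -E "force|tcp"; python3 rem.py .0578
```

```text
tcp_pos: [0.5326, 0.0257, 0.0646]
wrist_force: [-0.5, 6.7, 1.4]
tcp_pos: [0.5327, 0.0245, 0.0645]
wrist_force: [0.0, 6.1, -0.1]
t 15.675 tcp [0.5327 0.0245 0.0645] rows to go [1.000e-03 2.096e+00 3.390e-01] mm fixture [-0.1 41.9 -6.7]
turn deg -0.08 gap 0.029140757270216734 F fix [ 0.6  6.1 -0.1] tilt [ 0.     0.002 -1.   ]
```

```bash
python3 -m pendant '[[[0,-0.03,0],0,0.32],[[0,-0.03,0],0,0.32]]'; python3 rem.py .0578
```

```text
clock: 15.92
tcp_pos: [0.5327, 0.0232, 0.0642]
orientation: [-0.0, -0.05, 0.999, 0.001]
wrist_force: [0.5, 5.5, -2.0]
finger_gap: 0.0289
t 15.925 tcp [0.5327 0.0232 0.0642] rows to go [-0.003  2.159  0.323] mm fixture [ 0.  43.2 -6.4]
turn deg -0.08 gap 0.02888876465590215 F fix [ 1.   5.4 -2. ] tilt [-0.     0.002 -1.   ]
```

```bash
python3 -m pendant '[[[0,-0.03,0],0,0.32],[[0,-0.03,0],0,0.32]]'; python3 rem.py .0578
```

```text
clock: 16.18
tcp_pos: [0.5326, 0.0213, 0.0641]
orientation: [-0.0, -0.049, 0.999, 0.0]
wrist_force: [0.7, 3.2, -2.5]
finger_gap: 0.0293
t 16.175 tcp [0.5326 0.0213 0.0641] rows to go [-0.018  2.253  0.316] mm fixture [ 0.3 45.1 -6.3]
turn deg -0.05 gap 0.029289934856056393 F fix [ 1.   3.1 -2.5] tilt [-0.001  0.001 -1.   ]
```

```bash
python3 -m pendant '[[[0,-0.03,0],0,0.32]]'; python3 rem.py .0578
```

```text
clock: 16.3
tcp_pos: [0.5327, 0.0206, 0.0641]
orientation: [-0.0, -0.049, 0.999, 0.0]
wrist_force: [0.5, 4.5, -3.8]
finger_gap: 0.029
t 16.3 tcp [0.5327 0.0206 0.0641] rows to go [-0.017  2.29   0.317] mm fixture [ 0.3 45.8 -6.3]
turn deg -0.04 gap 0.029011076012157747 F fix [ 1.   4.4 -3.8] tilt [-0.001  0.001 -1.   ]
```

```bash
python3 -m pendant '[[[0,-0.03,0],0,0.32]]'; python3 rem.py .0578; python3 - <<'E'
from h import *
S=env.read_camera("scene")
cv2.imwrite("pics/s9.png",cv2.resize(S["color"][190:310,270:430],None,fx=5,fy=5,interpolation=2))
E
```

```text
clock: 16.42
tcp_pos: [0.5327, 0.0204, 0.0641]
orientation: [-0.0, -0.049, 0.999, 0.001]
wrist_force: [0.3, 6.3, -2.8]
finger_gap: 0.0289
t 16.425 tcp [0.5327 0.0204 0.0641] rows to go [-0.017  2.297  0.32 ] mm fixture [ 0.3 46.  -6.3]
turn deg -0.05 gap 0.028929461557903543 F fix [ 0.9  6.3 -2.8] tilt [-0.001  0.002 -1.   ]
```

View pics/s9.png

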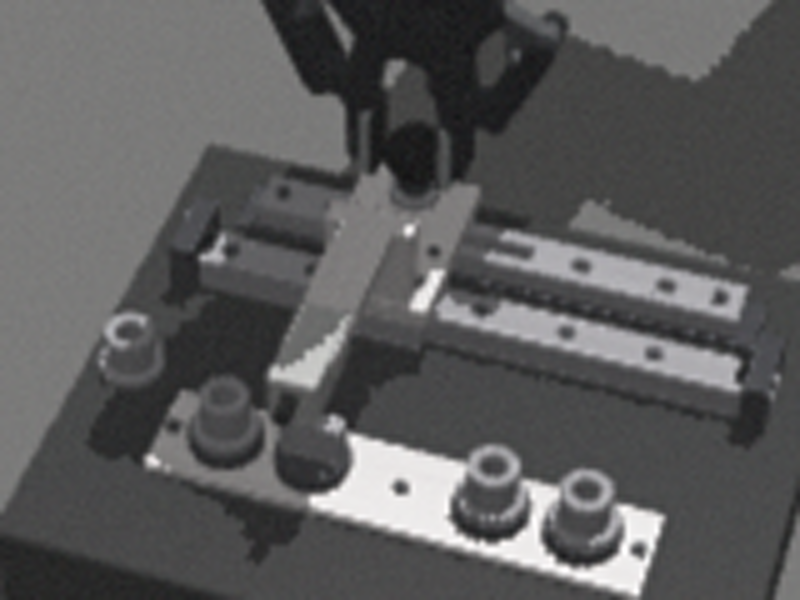

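```bash
python3 -m pendant '[[[0,-0.02,0],0,0.32],[[0,0,0],0,0.32]]'; python3 rem.py .0578; python3 - <<'E'
import cv2
a=cv2.imread("pics/s8.png")[80:260,330:530];b=cv2.imread("pics/s9.png")[80:260,312:512];d=cv2.imread("pics/s6.png")[320:500,260:460]
cv2.imwrite("pics/cmp.png",cv2.resize(cv2.convertScaleAbs(cv2.hconcat([a,b,d]),alpha=2,beta=-20),None,fx=1.33,fy=1.33))
E
```

```text
clock: 16.73
tcp_pos: [0.5327, 0.0205, 0.0641]
orientation: [-0.0, -0.049, 0.999, 0.001]
wrist_force: [0.7, 8.0, -2.0]
finger_gap: 0.0289
t 16.725 tcp [0.5327 0.0205 0.0641] rows to go [-0.018  2.296  0.321] mm fixture [ 0.3 45.9 -6.3]
turn deg -0.06 gap 0.028920062173376882 F fix [ 1.5  7.9 -2. ] tilt [-0.001  0.003 -1.   ]
```

View pics/cmp.png

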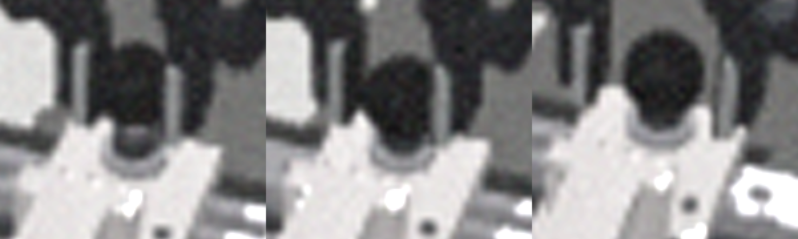

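The middle crop matches the home one on the right: the knob sits down on its collar, the tool stopped dead and the push force rose. The pin has dropped. Now I'll take the load off, open and retreat upward.

```bash
python3 -m pendant '[[[0,0.06,0],0,0.32],[[0,0.06,0],0,0.2],[[0,0,0],0,0],[[0,0,0],0,0]]';  python3 -m pendant '[[[0,0,-0.3],0,0],[[0,0,-0.6],0,0],[[0,0,-0.8],0,0],[[0,0,-0.8],0,0]]'; python3 -m pendant '[[[-0.0,0,-1],0,0],[[1,0,-1],0,0],[[1,0,-1],0,0],[[1,0,0],0,0],[[1,0,0],0,0],[[1,0,0],0,0],[[1,0,0],0,0],[[0,0,0],0,0]]'
python3 - <<'E'
from h import *
S=env.read_camera("scene");T=env.read_camera("top")
cv2.imwrite("pics/s10.png",cv2.resize(S["color"][190:310,270:430],None,fx=5,fy=5,interpolation=2))
cv2.imwrite("pics/t10.png",cv2.resize(T["color"][200:320,220:380],None,fx=5,fy=5,interpolation=2))
E
```

```text
clock: 17.23
tcp_pos: [0.5331, 0.0211, 0.0647]
orientation: [0.0, -0.049, 0.999, -0.0]
wrist_force: [1.6, 0.2, 0.6]
finger_gap: 0.0427
clock: 17.73
tcp_pos: [0.5333, 0.0216, 0.1162]
orientation: [0.001, -0.049, 0.999, -0.0]
wrist_force: [1.4, 0.6, -1.1]
finger_gap: 0.0427
clock: 18.73
tcp_pos: [0.4128, 0.0098, 0.1756]
orientation: [0.001, -0.049, 0.999, -0.0]
wrist_force: [1.3, 0.6, -0.4]
finger_gap: 0.0428
```

View pics/s10.png

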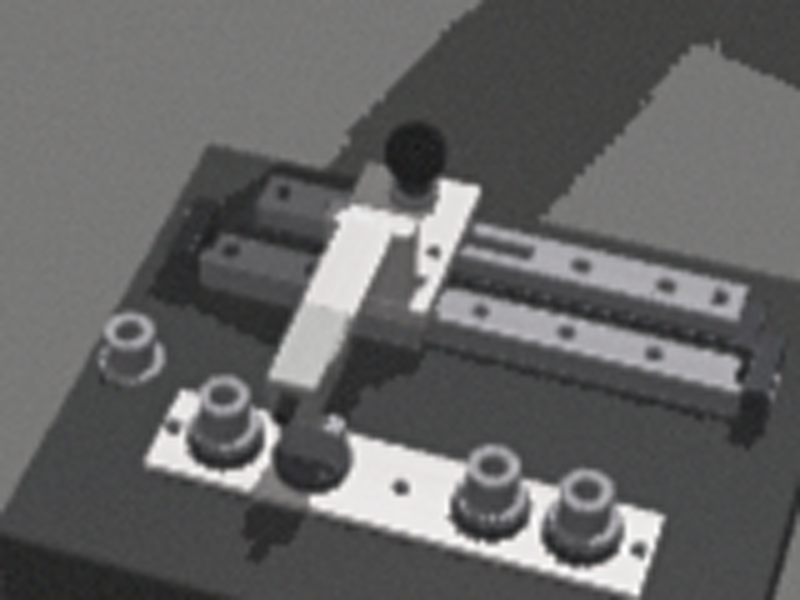

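View pics/t10.png

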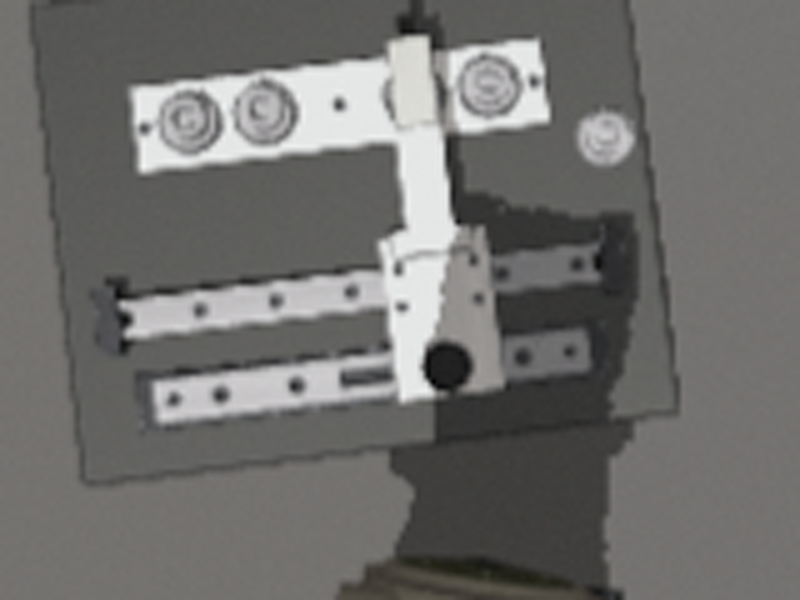

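```bash
python3 - <<'E'
from h import *
T=env.read_camera("top");S=env.read_camera("scene")
def cen(img,u,v,r):
    g=cv2.cvtColor(img,6)[v-r:v+r+1,u-r:u+r+1];w=np.clip(75-g.astype(float),0,30)
    n,l=cv2.connectedComponents((g<62).astype(np.uint8));w*=(l==l[r,r]);yy,xx=np.mgrid[v-r:v+r+1,u-r:u+r+1]
    return np.array([(w*xx).sum()/w.sum(),(w*yy).sum()/w.sum()]),(l==l[r,r]).sum()
for nm,t,tu,s,su in(("start",cv2.imread("pics/top0.png"),(292,274),cv2.imread("pics/scene0.png"),(371,225)),("now",T["color"],(309,273),S["color"],(353,220))):
    a,na=cen(t,*tu,7);b,nb=cen(s,*su,9)
    X0=pix2z(T,a,.122); pr=proj(S,[X0[0],X0[1],.112]); pr6=proj(S,[X0[0],X0[1],.118])
    print(nm,a.round(2),na,b.round(2),nb,X0.round(4),"pred home",pr.round(2),"at 6mm",pr6.round(2),"row resid",(b-pr).round(2))
    f=145*np.array([np.cos(.0977),np.sin(.0977)])/1000;print("sensor",(X0[:2]+f).round(4))
st=env.get_state();print(st["clock"],st["wrist_force"].round(1) if hasattr(st["wrist_force"],'round') else 0)
for th in("control_box","micrometer","spare_sleeve"):
    print(th,[np.round(d["location"]) for d in env.boxes_of("top",th)[:1]])
E
```

```text
start [291.54 274.83] 193 [371.27 225.45] 129 [0.5273 0.0669 0.122 ] pred home [372.14 224.65] at 6mm [372.27 222.7 ] row resid [-0.87  0.8 ]
sensor [0.6716 0.081 ]
now [309.45 274.04] 86 [352.7  220.62] 147 [0.5281 0.0216 0.122 ] pred home [353.46 219.24] at 6mm [353.52 217.29] row resid [-0.76  1.38]
sensor [0.6724 0.0357]
18.925 [ 0.5 -0.2  0.1]
control_box [array([477., 272.])]
micrometer [array([160., 290.])]
spare_sleeve [array([340., 225.])]
```

```bash
python3 -c "
from workcell import env
print(env.hand_in())"
```

```text
the job is handed in; nothing more can be done
None
```

I pulled the plunger and slid the carriage about 44 mm to the master's station, the y = -40 nest. The pin dropped into that hole by feel, and I handed the job in at about 19 s of the 37 s allowed. No verdict was reported.

**How it went:** I lifted the plunger about 8.5 mm and stopped roughly 7 mm short of where the cameras put the hole. I set the pin down on the strip with 3–4 N, opened the fingers to a loose cage and pushed the knob at about 5 mm/s with 4–7 N. The carriage then stopped dead. I pushed once more to test it, which gave 8 N and no movement, then unloaded, opened and backed away.

**Last checks:**
- **Plunger:** the knob in the scene picture sits as low as it did at the start. Standing on the strip would put it about 2 px higher, so I take it as fully home.
- **Sensor:** about 3 mm from the master's centre, by camera.
- **Robot:** clear of everything, with about 0 N at the wrist.
- **Loose things:** the control box, micrometer and spare sleeve were found within about 3 px of where they started, which is normal scatter for the detector.

**What disagreed:**
- **Fingertip height:** the tips stood about 40 mm higher than the TCP reading implied. My first grasp closed on air above the knob and touched nothing. I corrected by triangulating the fingertip and watching the force on the way down, and did not find the cause.
- **Hole position:** the two cameras' estimates of the hole differed by about 2 mm, so I found the hole by feel.

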